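Fetch the long hole punch from behind the row on the desk

ROBOT

A 6-joint arm with a two-finger parallel gripper is mounted at the origin on the work surface. World frame = base frame: x ahead of the robot, y to its left, z up, the work surface at z = 0. Lengths are in m, angles in rad, forces in N, time in s.
With the tool pointing down it reaches from about 0.225 to 0.725 m from the base axis. Payload 3.1 kg.
Tool frame: the origin (TCP) lies midway between the tips of the shut fingers; the grasp point (between the pads) lies 19 mm behind it; z points along the fingers, y is the direction in which the jaws open and shut (so a half turn about z gives the same grasp; the last joint's range is limited). The gripper opens to 85 mm and grips with 20 to 120 N. Pads are 22 mm wide; open, the fingers measure 114 mm over their backs; the gripper's body (76 mm by 85 mm) begins 54 mm behind the grasp point. The pads swing forward as they close: fully open they stand 13 mm farther back than shut.
Start: joints at [-1.446, 0.048, 0.099, 1.622, 0, 1.443], TCP at [0.131, -0.508, 0.231] pointing down, gripper open.
Joint ranges: [-2.91, 2.91], [-0.99, 1.94], [-1.21, 1.42], [-2.12, 2.29], [-1.49, 1.47], [-3.14, 3.14]. Speed limits (rad/s): [2.79, 2.79, 3.14, 3.14, 3.14, 3.14].

INTERFACE

Orientations are given as a unit quaternion [w, x, y, z].
In Python, from cell import r gives the robot as it stands. The module is installed in compiled form; this text tells all that it offers.
- The arm moves only by the shell command python3 -m creep 'ROWS' [FORCE]. ROWS is JSON, a list of rows, each a list of 5 numbers: the shift along the world's x, y, z in m, then the turn about the world's z in rad, then the closure, from 0 (fully open) to 1 (shut). A call has 1 to 8 rows; each row shifts and turns the commanded pose from where the row before left it; what a row does not reach is not made up. A row lasts 1/10 s, in which the tool goes at most 50 mm and 8.59 degrees, less where a joint would pass 70% of its speed; a pose out of reach is approached as far as the arm can. A call is refused whole if a number of a shift passes 0.05 or a number of a turn 0.15, either way. A call with a gripper value outside its range is refused whole. The fingers move at their own pace and stop on an object; FORCE is the grip in N (left out, the last holds). Time passes only in rows, so rows that do not move let the fingers close. It gives the time, the measured TCP pose, the force and the opening at its end, in the units of the state.
- r.read_state(): the state, without advancing time (a new reading comes with each control period).
- r.read_camera(name): name is "side" or "top" or "wrist"; returns (picture, depth): 420x560x3 uint8, red, green, blue; 420x560 float32, m along the optical axis (not along the pixel's ray), 0 where there is no reading.
- r.camera_info(name): a dict with "fx", "fy", "cx", "cy" (pixels), "world_from_camera" (4x4, takes a point from camera to world coordinates); the wrist camera has in their place "T_tool_cam" (4x4, takes a point from camera to tool coordinates, whose origin is the TCP and whose axes are the flange's). Camera axes: x right, y down, z forward; pixel columns grow to the right and rows downward; lengths in m; the calibration is good to about 2 mm. A picture is of the moment at which its call begins: read the wrist's pose just before it. camera_info takes no time and is no camera call.
- r.sign_off(): hands the job in, once; it reports no verdict.
The state is a dict: "t": time; "joint_positions": joint angles; "qvel": joint speeds; "joint_torque": joint torques, N m; "tool_pos": TCP position; "eef_rot": TCP orientation; "force": force on the tool from outside, world axes, zero at the start; "ft_torque": the same for the moment, N m; "grip_width": finger opening in m.
Only numpy, scipy, OpenCV 4.12 (cv2) and the standard library are available. Lean on these libraries where they do the work, as an engineer would, in place of code of your own. Each camera call takes 0.05 s, during which the arm holds its last target. There are 200 camera calls.

TASK

The long hole punch is needed, but the glue bottle, the paper clip jar and the pencil sharpener stand in a row close in front of it. First stand all three aside, upright, in the empty black desk tray and only then fetch the punch and set it down in the middle of the cork mat, lengthwise along the mat; after that put the three things back, each upright where it stood at the start. Leave the pen pot, the tape dispenser and the calculator where they are.

Things in the scene. Friction and masses are not known exactly. Their poses are not given: they have to be found in the camera images.
- punch_centre (a point): Four-hole desk punch, a long low bar lying behind the row of three things (far side from the robot): 280 long (its y), 58 wide (its x), 52 high, 0.7 kg. This point: its centre, 26 above its underside, z up. Grip it at mid-length across the bright rigid lever bar on top: 44 wide (x), from 12 to 26 above this point. Below that a 32 wide body, and at the bottom a 58 wide base 10 thick.
- glue_centre (a point): White glue bottle, upright, round, 50 in diameter up to 60 above its underside, then a shoulder and grey nozzle up to 96; 0.13 kg. This point: on its axis, 48 above its underside; z up. It stands in any of the three row places: the row runs along the punch's y, neighbours' centres about 100 apart, about 73 from the punch's centre line.
- jar_centre (a point): Paper clip jar, upright, round, 62 in diameter, 84 high, clear with a black lid; 0.18 kg. This point is on its axis, 42 above its underside; z up. Best gripped some 25 to 30 below its top. Stands in any of the three row places.
- sharpener_centre (a point): Electric pencil sharpener, upright grey box, 58 (its x) by 46 (its y) by 80 high, 0.35 kg, pencil hole on its -x face. This point is its centre, 40 above its underside; z up. Best gripped across its y, some 25 below its top. Stands in any of the three row places.
- tray: Empty black desk tray, fixed, open on top: 270 (its x) by 190 (its y) outside, walls 4 thick and 26 high, floor 4 thick. The origin is the middle of its underside, on the desk. It lies left or right of the row. The place to stand the three things aside; roomy enough for a row of three 85 apart along its x.
- mat: Thin brown cork mat, fixed: 320 (its x) by 120 (its y), 4 thick. The origin is the middle of its underside, on the desk. It lies on the side that the tray does not. The punch belongs on its middle, the punch's long axis (y) along the mat's x, either way round.
- penpot: Dark pen pot with pens, bystander at the back left, 72 in diameter, pens up to 155 high. Origin at the middle of its underside. It is loose: do not disturb.
- tape: Black tape dispenser, bystander at the back right, 130 by 52, 66 high. Origin at the middle of its underside. It is loose: do not disturb.
- calculator: Grey desk calculator, bystander lying in front of the row near the robot, 120 (its x) by 85, 19 high. Origin at the middle of its underside. It is loose: do not disturb.
There are look-alikes about, which are no part of the job. Leave any green or yellow look-alike of the part that bears glue_centre alone.

How it is judged:
By the outcome, as a careful person would: the job done as asked, in the order asked, and still so for the second after the job is handed in, with the robot touching nothing.
It also fails if it takes over 138 s, if anything falls off the work surface, if the arm or the gripper's body presses on something with over 40 N, if the wrist force passes 120 N, or if a joint passes its speed limit or range.

## Working session

There is one attempt and no reset: what is moved stays moved. The work goes in short steps, Python scripts to look and compute and a shell command to move; the robot and the scene stay as the last step left them, time stands still between calls to the robot, and variables do not carry over. Pictures are saved under pics/ and viewed, about 12 in all and at most 16, crops included, and the job is handed in when it is done.

```bash
mkdir -p pics; cat > h.py <<'E'
import numpy as np, cv2
from cell import r
def cloud(name):
    s=r.read_state(); im,d=r.read_camera(name); c=r.camera_info(name)
    v,u=np.mgrid[:d.shape[0],:d.shape[1]]
    P=np.stack([(u-c['cx'])*d/c['fx'],(v-c['cy'])*d/c['fy'],d],-1)
    if name=='wrist':
        w,x,y,z=s['eef_rot']
        from scipy.spatial.transform import Rotation as R
        M=np.eye(4);M[:3,:3]=R.from_quat([x,y,z,w]).as_matrix();M[:3,3]=s['tool_pos']; M=M@np.array(c['T_tool_cam'])
    else: M=np.array(c['world_from_camera'])
    W=P@M[:3,:3].T+M[:3,3]; W[d==0]=np.nan
    return im,W
def save(im,n): cv2.imwrite('pics/'+n,cv2.cvtColor(im,cv2.COLOR_RGB2BGR))
E
python3 - <<'E'
from h import *
for n in ['top','side']:
    im,W=cloud(n); save(im,n+'0.png'); np.savez(n+'0.npz',im=im,W=W)
print(r.read_state()); print(r.camera_info('top'))
E
```

```text
{'t': 0.1, 'joint_positions': array([-1.44579600e+00,  4.86779315e-02,  9.77501651e-02,  1.62201178e+00,
        2.31083565e-05,  1.44297532e+00]), 'qvel': array([-2.49468371e-04, -5.43676931e-04,  4.21761689e-03, -1.45878550e-03,
        2.84594426e-06, -1.68081835e-03]), 'joint_torque': array([ 2.55561390e-03, -3.39853299e+01,  3.20934856e+01,  1.58081873e-02,
       -1.09570963e-04,  4.46797500e-06]), 'tool_pos': array([ 0.13123601, -0.50775813,  0.2302314 ]), 'eef_rot': array([-1.07159135e-03,  9.92020238e-01,  1.26074182e-01,  1.30654910e-05]), 'force': array([-0.383811  ,  0.5510664 , -0.17972033]), 'ft_torque': array([ 0.03246367,  0.00221596, -0.00562816]), 'grip_width': 0.08551129329686337}
{'fx': 451.4598599127666, 'fy': 451.4598599127666, 'cx': 275.566567004484, 'cy': 215.01808024653408, 'world_from_camera': array([[ 0.02904515, -0.98291161,  0.18177222,  0.33748645],
       [-0.99949554, -0.03089575, -0.00735696,  0.00696629],
       [ 0.01284723, -0.18146683, -0.98331314,  1.18030558],
       [ 0.        ,  0.        ,  0.        ,  1.        ]])}
```

View pics/top0.png

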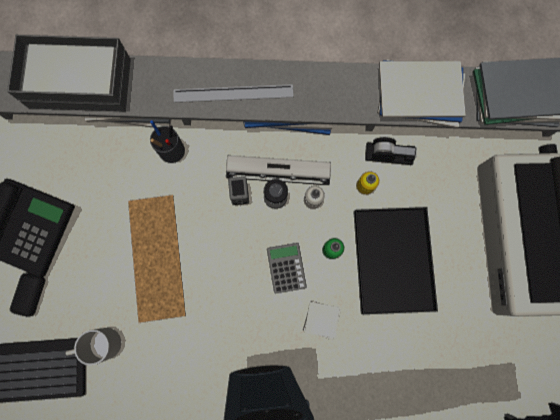

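View pics/side0.png

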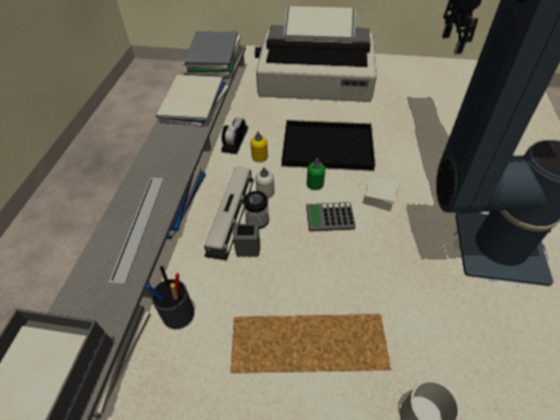

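Top picture: the sharpener is at (238,190), the jar at (275,193) and the white glue at (315,196). The punch is behind them at (278,170), the mat at left (157,258) and the tray at right (395,260). The green bottle (333,247) and yellow bottle (369,181) are look-alikes. The white bottle at (315,196) fits because it stands in the row. Next I measure from the clouds and make one enlarged crop.

```bash
python3 - <<'E'
from h import *
T=np.load('top0.npz');S=np.load('side0.npz')
W=T['W'];im=T['im']
save(cv2.resize(im[140:320,200:440],None,fx=3.3,fy=3.3,interpolation=cv2.INTER_CUBIC),'crop.png')
def reg(name,u0,u1,v0,v1,zl,zh,A=T):
    W=A['W'][v0:v1,u0:u1].reshape(-1,3); m=(W[:,2]>zl)&(W[:,2]<zh); Q=W[m]
    if len(Q)<5: print(name,'few',len(Q));return
    rc=cv2.minAreaRect((Q[:,:2]*1000).astype(np.float32))
    print(name,len(Q),'mean',Q.mean(0).round(4),'min',Q.min(0).round(3),'max',Q.max(0).round(3),'rect',np.round(rc[0],1),np.round(rc[1],1),round(rc[2],1))
reg('punchlever',222,335,150,188,.042,.06)
reg('punch',222,335,150,188,.008,.06)
reg('sharp',226,250,172,208,.07,.09)
reg('jar',260,290,175,210,.076,.095)
reg('glue top',303,328,180,212,.085,.11)
reg('glue body',303,328,180,212,.045,.062)
reg('green',318,348,232,262,.05,.11)
reg('yellow',355,385,165,197,.05,.11)
reg('tray',345,445,198,320,.018,.035)
reg('calc',260,310,238,298,.012,.03)
reg('tape',362,420,132,168,.03,.08)
reg('pen',145,190,118,165,.07,.17)
hsv=cv2.cvtColor(im,cv2.COLOR_RGB2HSV); m=(hsv[...,1]>90)&(hsv[...,0]<22); m[:, :110]=0;m[:,200:]=0;m[:190]=0;m[330:]=0
Q=W[m];Q=Q[np.isfinite(Q[:,0])];rc=cv2.minAreaRect((Q[:,:2]*1000).astype(np.float32));print('mat',rc,Q.mean(0))
# side cam, by world region
for n,b in dict(row=(.03,.12)).items():
    Q=S['W'].reshape(-1,3);k=(Q[:,0]>.3)&(Q[:,0]<.62)&(abs(Q[:,1])<.35)&(Q[:,2]>.03)&(Q[:,2]<.13)
    bev=np.zeros((320,700),np.uint8);Q=Q[k];bev[((.62-Q[:,0])*1000).astype(int),((.35-Q[:,1])*1000).astype(int)]=255
    nn,l,st,ce=cv2.connectedComponentsWithStats(cv2.dilate(bev,np.ones((5,5))))
    for s,c in zip(st[1:],ce[1:]):
        if s[4]>300: print('side x[%.3f %.3f] y[%.3f %.3f]'%(.62-(s[1]+s[3])/1000,.62-s[1]/1000,.35-(s[0]+s[2])/1000,.35-s[0]/1000))
E
```

```text
punchlever 1738 mean [ 0.6729 -0.0049  0.0511] min [ 0.623 -0.14   0.042] max [0.701 0.131 0.059] rect [661.9  -4. ] [271.7  71.8] 88.2
punch 2234 mean [ 0.6684 -0.0055  0.0432] min [ 0.62  -0.142  0.008] max [0.705 0.134 0.059] rect [657.9  -4.4] [276.5  82.8] 87.5
sharp 419 mean [0.6059 0.0957 0.0788] min [0.576 0.071 0.07 ] max [0.637 0.121 0.085] rect [607.2  96.1] [58.3 46. ] 7.9
jar 468 mean [0.6017 0.0008 0.0835] min [ 0.572 -0.028  0.076] max [0.633 0.03  0.091] rect [602.7   0.7] [61.3 57.7] 1.4
glue top 19 mean [ 0.598  -0.0979  0.0909] min [ 0.593 -0.103  0.085] max [ 0.603 -0.093  0.097] rect [598.5 -97.6] [10.1  9.4] 6.7
glue body 63 mean [ 0.5893 -0.0943  0.0567] min [ 0.575 -0.124  0.045] max [ 0.624 -0.075  0.062] rect [597.1 -98.7] [46.7 47.3] 53.9
green 316 mean [ 0.4652 -0.1479  0.0699] min [ 0.443 -0.175  0.05 ] max [ 0.491 -0.125  0.1  ] rect [ 466.6 -149.5] [49.  47.5] 19.2
yellow 292 mean [ 0.6385 -0.2367  0.0697] min [ 0.618 -0.264  0.05 ] max [ 0.665 -0.215  0.097] rect [ 641.9 -239. ] [47.9 47.9] 14.4
tray 725 mean [ 0.4442 -0.3165  0.0246] min [ 0.305 -0.415  0.018] max [ 0.585 -0.208  0.032] rect [ 444.6 -312.5] [270.5 192.6] 4.1
calc 1439 mean [ 0.4149 -0.0329  0.0166] min [ 0.351 -0.085  0.012] max [0.481 0.018 0.025] rect [415.6 -32.7] [119.6  84.5] 11.7
tape 692 mean [ 0.7313 -0.3009  0.0495] min [ 0.708 -0.369  0.03 ] max [ 0.762 -0.252  0.07 ] rect [ 733.2 -311.7] [117.   50.4] 86.3
pen 781 mean [0.7234 0.2823 0.0992] min [0.687 0.229 0.07 ] max [0.791 0.342 0.16 ] rect [738.7 283.7] [102. 113.] 1.7
mat ((435.4139404296875, 306.3626403808594), (317.6654357910156, 119.52050018310547), 9.620075225830078) [0.4313205  0.30546792 0.00322411]
side x[0.575 0.620] y[0.072 0.128]
side x[0.570 0.620] y[-0.028 0.039]
side x[0.572 0.620] y[-0.113 -0.066]
side x[0.440 0.494] y[-0.162 -0.117]
side x[0.300 0.337] y[-0.165 -0.080]
```

View pics/crop.png

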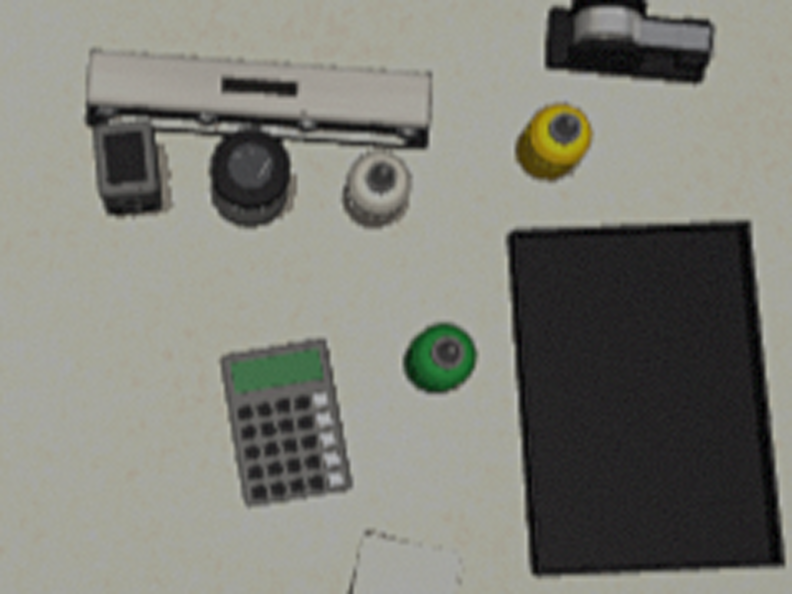

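The crop confirms it: the white bottle at crop (378,190) is the glue, and the green one (440,357) and yellow one (555,140) are left alone. I move towards the row, turning the wrist so that the jaws run along y.

```bash

python3 -m creep '[[0.022,0.025,0,0.147,0],[0.022,0.025,0,0.147,0],[0.022,0.025,0,0.147,0],[0.022,0.025,0,0.147,0],[0.022,0.025,0,0.147,0],[0.022,0.025,0,0.147,0],[0.022,0.025,0,0.147,0],[0.022,0.025,0,0.147,0]]'
python3 -m creep '[[0.022,0.025,0,0.147,0],[0.022,0.025,0,0.147,0],[0.022,0.025,0,0.147,0],[0.022,0.025,0,0.147,0],[0.022,0.025,0,0.147,0],[0.022,0.025,0,0.147,0],[0.022,0.025,0,0.147,0],[0.022,0.025,0,0.147,0]]'
python3 -m creep '[[0.018,0.025,0,0.147,0],[0.018,0.025,0,0.147,0],[0.018,0.025,0,0.147,0],[0.018,0.025,0,0.147,0],[0,0,0,0,0],[0,0,0,0,0]]' 40
python3 - <<'E'
from h import *
im,W=cloud('wrist'); save(im,'w1.png'); np.savez('w1.npz',im=im,W=W)
s=r.read_state();print(s['tool_pos'],s['eef_rot'],s['joint_positions'])
print(r.camera_info('wrist')['T_tool_cam'])
E
```

```text
t: 0.9
tool_pos: [0.3078, -0.3069, 0.2308]
eef_rot: [-0.0, 0.754, 0.657, 0.0]
force: [0.7, -0.3, -0.4]
grip_width: 0.0856
t: 1.7
tool_pos: [0.4838, -0.107, 0.2307]
eef_rot: [-0.0, 0.262, 0.965, -0.0]
force: [0.6, -0.8, 0.0]
grip_width: 0.0852
t: 2.3
tool_pos: [0.5549, -0.0079, 0.2304]
eef_rot: [-0.001, -0.026, 1.0, -0.0]
force: [-0.2, 0.1, -0.2]
grip_width: 0.0855
[ 0.55474541 -0.00853419  0.23072097] [-8.17793443e-04 -2.50979039e-02  9.99684650e-01 -1.65456265e-04] [-1.35921385e-01  1.28044226e-01  1.83508165e-01  1.62782164e+00
 -5.88860405e-04 -1.86122022e-01]
[[-1.67770780e-03 -9.57381427e-01 -2.88821723e-01  7.24104378e-02]
 [ 9.99998512e-01 -1.49057060e-03 -8.67873430e-04 -1.17251763e-03]
 [ 4.00376736e-04 -2.88822749e-01  9.57382504e-01 -1.42999208e-01]
 [ 0.00000000e+00  0.00000000e+00  0.00000000e+00  1.00000000e+00]]
```

View pics/w1.png

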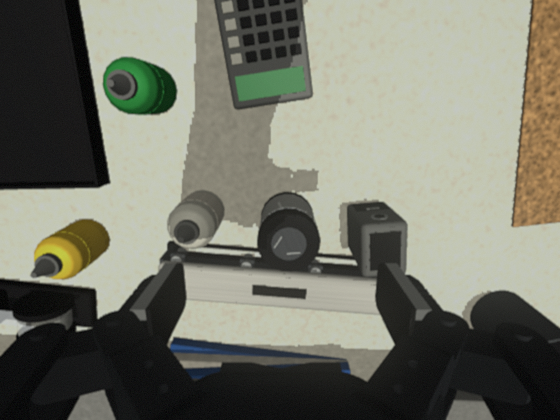

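The wrist picture shows the glue (195,225), jar (290,235), sharpener (380,240) and punch lever (280,285). I now refine their positions.

```bash
python3 - <<'E'
from h import *
T=np.load('top0.npz');A=np.load('w1.npz')
for nm,D in (('wrist',A),('top',T)):
    Q=D['W'].reshape(-1,3);Q=Q[np.isfinite(Q[:,0])]
    def box(n,x0,x1,y0,y1,z0,z1,circ=False):
        P=Q[(Q[:,0]>x0)&(Q[:,0]<x1)&(Q[:,1]>y0)&(Q[:,1]<y1)&(Q[:,2]>z0)&(Q[:,2]<z1)]
        if len(P)<5: print(nm,n,len(P));return
        rc=cv2.minAreaRect((P[:,:2]*1000).astype(np.float32))
        e=''
        if circ:
            from scipy.optimize import least_squares
            f=least_squares(lambda p:np.hypot(P[:,0]-p[0],P[:,1]-p[1])-circ,P.mean(0)[:2]-[-.02,0],loss='soft_l1',f_scale=.002);e=f.x.round(4)
        print(nm,n,len(P),np.median(P,0).round(4),np.round(rc[0],1),np.round(rc[1],1),round(rc[2],1),e)
    box('sharp',.56,.65,.06,.13,.074,.09)
    box('jartop',.56,.65,-.04,.04,.077,.095)
    box('jarside',.56,.60,-.04,.04,.02,.06,.031)
    box('glueside',.56,.60,-.14,-.06,.015,.055,.025)
    box('gluetop',.56,.64,-.14,-.06,.088,.105)
    box('lever',.640,.72,-.15,.15,.046,.058)
    for y in (-.10,-.05,.05,.10): box('lever%.2f'%y,.640,.72,y-.01,y+.01,.046,.058)
P=T['W'][205:312,130:190].reshape(-1,3)
E
```

```text
wrist sharp 2218 [0.6044 0.0918 0.0805] [609.6  95.9] [57.2 46.3] 7.8 
wrist jartop 3016 [0.6033 0.0007 0.0846] [605.4   0.9] [60.7 61. ] 52.6 
wrist jarside 496 [ 0.5782 -0.0023  0.0416] [585.4  -1.6] [21.2 58.2] 7.2 [0.6063 0.0011]
wrist glueside 505 [ 0.5814 -0.0863  0.0377] [585.  -91.8] [44.1 13.3] 67.5 [ 0.6024 -0.099 ]
wrist gluetop 117 [ 0.6007 -0.0978  0.0934] [601.3 -97.9] [10.6  8.9] 45.7 
wrist lever 6846 [ 0.6742 -0.0042  0.0524] [676.8 -13.4] [251.4  44.6] 87.7 
wrist lever-0.10 633 [ 0.6697 -0.0997  0.0524] [673.  -99.8] [43.4 19.6] 0.2 
wrist lever-0.05 646 [ 0.6725 -0.0501  0.0524] [675.  -50.1] [19.8 44. ] 89.8 
wrist lever0.05 626 [0.6768 0.0501 0.0524] [679.2  50. ] [43.7 19.8] 0.2 
wrist lever0.10 450 [0.6818 0.0973 0.0523] [681.2  99.7] [43.  19.3] 0.4 
top sharp 401 [0.6065 0.0959 0.0791] [607.2  96.2] [58.2 45.9] 8.2 
top jartop 465 [0.6017 0.0013 0.0836] [602.7   0.7] [61.3 57.7] 1.4 
top jarside 72 [0.5754 0.0006 0.0396] [583.3  -0.7] [22.6 59.3] 4.4 [0.6032 0.001 ]
top glueside 67 [ 0.5777 -0.0917  0.0376] [584.1 -96.6] [49.3 20.7] 81.2 [ 0.5994 -0.099 ]
top gluetop 12 [ 0.5989 -0.0994  0.0942] [598.4 -98.3] [7.1 7.2] 0.5 
top lever 1680 [ 0.6732 -0.0043  0.0513] [674.2  -4.4] [271.7  45.6] 87.9 
top lever-0.10 114 [ 0.6687 -0.1001  0.0508] [669.1 -99.1] [42.5 18.3] 0.8 
top lever-0.05 129 [ 0.672  -0.0489  0.0513] [672.5 -49.6] [44.5 18.4] 1.5 
top lever0.05 119 [0.677  0.05   0.0514] [675.6  49.2] [41.4 18.3] 2.0 
top lever0.10 125 [0.6769 0.1003 0.0512] [678.7 100.2] [19.3 44.4] 88.4
```

```bash

python3 -m creep '[[0.023,-0.045,0,0,0],[0.023,-0.0455,0,0,0],[0,0,-0.05,0,0],[0,0,-0.05,0,0],[0,0,-0.05,0,0],[0,0,-0.03,0,0],[0,0,-0.022,0,0],[0,0,0,0,0]]' 40
python3 -m creep '[[0,0,0,0,1],[0,0,0,0,1],[0,0,0,0,1],[0,0,0,0,1],[0,0,0,0,1],[0,0,0,0,1]]' 40
python3 -m creep '[[0,0,0.01,0,1],[0,0,0.02,0,1]]'
```

```text
t: 3.15
tool_pos: [0.5984, -0.0987, 0.0273]
eef_rot: [-0.002, -0.024, 1.0, 0.0]
force: [0.7, 1.1, 0.4]
grip_width: 0.0855
t: 3.75
tool_pos: [0.6012, -0.0979, 0.0304]
eef_rot: [0.001, -0.026, 1.0, -0.001]
force: [-0.7, -0.5, 4.5]
grip_width: 0.0484
t: 3.95
tool_pos: [0.5982, -0.0965, 0.0568]
eef_rot: [-0.003, -0.026, 1.0, 0.001]
force: [-0.3, -0.6, -0.7]
grip_width: 0.0484
```

```bash

python3 -m creep '[[0,0,0.05,0,1],[0,0,0.05,0,1],[-0.0344,-0.0314,0,0,1],[-0.0344,-0.0314,0,0,1],[-0.0344,-0.0314,0,0,1],[-0.0344,-0.0314,0,0,1],[-0.0344,-0.0314,0,0,1],[-0.0344,-0.0314,0,0,1]]'
python3 -m creep '[[-0.0344,-0.0314,0,0,1],[0,0,0,0,1],[0,0,-0.045,0,1],[0,0,-0.04,0,1],[0,0,-0.02,0,1],[0,0,-0.01,0,1],[0,0,-0.01,0,1],[0,0,0,0,1]]'
```

```text
t: 4.75
tool_pos: [0.3926, -0.2862, 0.1592]
eef_rot: [-0.0, -0.026, 1.0, 0.0]
force: [-0.0, -0.6, -1.1]
grip_width: 0.0482
t: 5.55
tool_pos: [0.3607, -0.3174, 0.035]
eef_rot: [0.001, -0.026, 1.0, -0.0]
force: [-0.6, -0.0, -1.7]
grip_width: 0.0482
```

```bash

python3 -m creep '[[0,0,0,0,0],[0,0,0,0,0],[0,0,0,0,0],[0,0,0.03,0,0],[0,0,0.04,0,0],[0,0,0.045,0,0],[0,0,0.045,0,0],[0.0271,0.0355,0,0,0]]'
python3 -m creep '[[0.0271,0.0355,0,0,0],[0.0271,0.0355,0,0,0],[0.0271,0.0355,0,0,0],[0.0271,0.0355,0,0,0],[0.0271,0.0355,0,0,0],[0.0271,0.0355,0,0,0],[0.0271,0.0355,0,0,0],[0.0271,0.0355,0,0,0]]'
python3 -m creep '[[0,0,0,0,0],[0,0,-0.05,0,0],[0,0,-0.05,0,0],[0,0,-0.03,0,0],[0,0,-0.026,0,0],[0,0,0,0,0]]'
python3 -m creep '[[0,0,0,0,1],[0,0,0,0,1],[0,0,0,0,1],[0,0,0,0,1],[0,0,0,0,1],[0,0,0.01,0,1],[0,0,0.02,0,1]]'
```

```text
t: 6.35
tool_pos: [0.3886, -0.2878, 0.2027]
eef_rot: [0.005, -0.022, 1.0, -0.007]
force: [2.1, 0.3, -0.7]
grip_width: 0.0855
t: 7.15
tool_pos: [0.6049, 0.0039, 0.1948]
eef_rot: [0.001, -0.026, 1.0, -0.0]
force: [0.0, -0.7, 0.4]
grip_width: 0.0854
t: 7.75
tool_pos: [0.5992, 0.0021, 0.0332]
eef_rot: [-0.005, -0.025, 1.0, 0.001]
force: [-1.1, -0.6, -0.1]
grip_width: 0.0857
t: 8.45
tool_pos: [0.6013, 0.0026, 0.0662]
eef_rot: [-0.003, -0.026, 1.0, 0.0]
force: [0.4, 0.2, -1.8]
grip_width: 0.0609
```

```bash

python3 -m creep '[[0,0,0.05,0,1],[0,0,0.05,0,1],[-0.02,-0.0392,0,0,1],[-0.02,-0.0392,0,0,1],[-0.02,-0.0392,0,0,1],[-0.02,-0.0392,0,0,1],[-0.02,-0.0392,0,0,1],[-0.02,-0.0392,0,0,1]]'
python3 -m creep '[[-0.02,-0.0392,0,0,1],[-0.02,-0.0392,0,0,1],[0,0,0,0,1],[0,0,-0.045,0,1],[0,0,-0.04,0,1],[0,0,-0.02,0,1],[0,0,-0.01,0,1],[0,0,-0.01,0,1]]'
python3 -m creep '[[0,0,0,0,1],[0,0,0,0,0],[0,0,0,0,0],[0,0,0,0,0],[0,0,0.03,0,0],[0,0,0.04,0,0],[0,0,0.045,0,0],[0,0,0.04,0,0]]'
python3 - <<'E'
from h import *
im,W=cloud('top'); save(im,'top1.png')
E
```

```text
t: 9.25
tool_pos: [0.4823, -0.2339, 0.1681]
eef_rot: [-0.0, -0.026, 1.0, 0.0]
force: [0.6, -0.7, -1.3]
grip_width: 0.0613
t: 10.05
tool_pos: [0.4433, -0.3104, 0.0447]
eef_rot: [-0.001, -0.026, 1.0, 0.001]
force: [-12.4, 12.2, 46.4]
grip_width: 0.0612
t: 10.85
tool_pos: [0.4439, -0.3115, 0.2006]
eef_rot: [0.001, -0.026, 1.0, -0.0]
force: [1.3, -0.6, 0.1]
grip_width: 0.0852
```

View pics/top1.png

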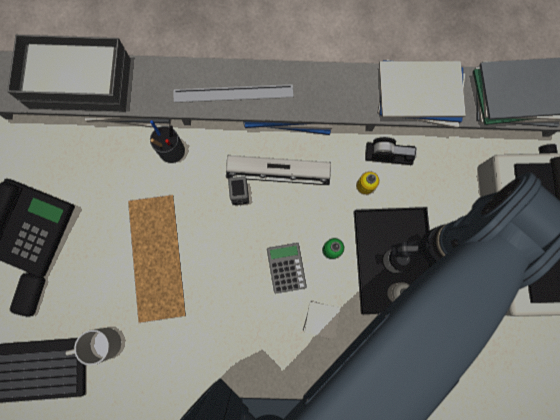

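The picture shows the jar and glue upright in the tray at (400,258) and (398,292). Setting the jar down read 46 N, so I will land more slowly. Next is the sharpener.

```bash

python3 -m creep '[[0.0182,0.0454,0,0.088,0],[0.0182,0.0454,0,0,0],[0.0182,0.0454,0,0,0],[0.0182,0.0454,0,0,0],[0.0182,0.0454,0,0,0],[0.0182,0.0454,0,0,0],[0.0182,0.0454,0,0,0],[0.0182,0.0454,0,0,0]]'
python3 -m creep '[[0.0182,0.0454,0,0,0],[0,0,0,0,0],[0,0,-0.05,0,0],[0,0,-0.05,0,0],[0,0,-0.04,0,0],[0,0,-0.022,0,0],[0,0,0,0,0],[0,0,0,0,0]]'
python3 -m creep '[[0,0,0,0,1],[0,0,0,0,1],[0,0,0,0,1],[0,0,0,0,1],[0,0,0,0,1],[0,0,0,0,1],[0,0,0.01,0,1],[0,0,0.02,0,1]]' 50
```

```text
t: 11.7
tool_pos: [0.59, 0.0538, 0.1985]
eef_rot: [0.001, -0.07, 0.998, -0.0]
force: [0.7, -1.4, 0.3]
grip_width: 0.0855
t: 12.5
tool_pos: [0.6075, 0.0968, 0.0366]
eef_rot: [-0.0, -0.069, 0.998, -0.0]
force: [0.2, -0.8, 0.4]
grip_width: 0.0858
t: 13.3
tool_pos: [0.6043, 0.097, 0.0632]
eef_rot: [-0.004, -0.07, 0.998, -0.0]
force: [0.8, -0.1, -3.5]
grip_width: 0.0456
```

```bash

python3 -m creep '[[0,0,0.05,0,1],[0,0,0.05,0,1],[-0.0087,-0.0447,0,0,1],[-0.0087,-0.0447,0,0,1],[-0.0087,-0.0447,0,0,1],[-0.0087,-0.0447,0,0,1],[-0.0087,-0.0447,0,0,1],[-0.0087,-0.0447,0,0,1]]'
python3 -m creep '[[-0.0087,-0.0447,0,0,1],[-0.0087,-0.0447,0,0,1],[-0.0087,-0.0447,0,0,1],[0,0,0,0,1],[0,0,-0.05,0,1],[0,0,-0.04,0,1],[0,0,-0.02,0,1],[0,0,-0.005,0,1]]'
python3 -m creep '[[0,0,-0.003,0,1],[0,0,-0.003,0,1],[0,0,-0.002,0,1],[0,0,0,0,1]]'
```

```text
t: 14.1
tool_pos: [0.5537, -0.1722, 0.1652]
eef_rot: [-0.001, -0.07, 0.998, 0.001]
force: [0.4, -0.3, -3.3]
grip_width: 0.0457
t: 14.9
tool_pos: [0.5254, -0.302, 0.0456]
eef_rot: [-0.004, -0.07, 0.998, 0.004]
force: [-0.4, 0.0, -4.0]
grip_width: 0.0457
t: 15.3
tool_pos: [0.53, -0.3055, 0.0447]
eef_rot: [0.001, -0.07, 0.998, -0.001]
force: [0.4, 0.3, -3.9]
grip_width: 0.0457
```

```bash

python3 -m creep '[[0,0,-0.001,0,1],[0,0,-0.001,0,1],[0,0,0,0,1]]'
```

```text
t: 15.6
tool_pos: [0.5298, -0.3055, 0.0428]
eef_rot: [0.001, -0.07, 0.998, -0.001]
force: [-0.9, 0.5, 2.2]
grip_width: 0.0456
```

```bash

python3 -m creep '[[0,0,0,0,0],[0,0,0,0,0],[0,0,0,0,0],[0,0,0.03,0,0],[0,0,0.04,0,0],[0,0,0.045,0,0],[0,0,0.045,0,0],[0,0,0,0,0]]'
python3 -m creep '[[0.0146,0.0302,0,0.139,0],[0.0146,0.0302,0,0.139,0],[0.0146,0.0302,0,0.139,0],[0.0146,0.0302,0,0.139,0],[0.0146,0.0302,0,0.139,0],[0.0146,0.0302,0,0.139,0],[0.0146,0.0302,0,0.139,0],[0.0146,0.0302,0,0.139,0]]'
python3 -m creep '[[0.0146,0.0302,0,0.139,0],[0.0146,0.0302,0,0.139,0],[0,0,0,0,0],[0,0,0,0,0]]'
python3 - <<'E'
from h import *
im,W=cloud('top'); save(im[100:340,180:460],'top2.png')
im,W=cloud('wrist'); save(im,'w2.png')
Q=W.reshape(-1,3)
for y in (-.1,-.06,-.03,.03,.06,.1):
    P=Q[(abs(Q[:,1]-y)<.01)&(Q[:,0]>.6)&(Q[:,0]<.74)&(Q[:,2]>.046)&(Q[:,2]<.058)]
    if len(P)>20: print(y,len(P),P.min(0).round(4),P.max(0).round(4),((P.min(0)+P.max(0))/2).round(4))
print(r.read_state()['tool_pos'])
E
```

```text
t: 16.4
tool_pos: [0.5326, -0.3075, 0.2107]
eef_rot: [0.006, -0.07, 0.998, -0.005]
force: [1.0, 0.2, 0.9]
grip_width: 0.0855
t: 17.2
tool_pos: [0.6465, -0.0621, 0.2008]
eef_rot: [-0.0, -0.588, 0.809, 0.0]
force: [0.2, 0.4, 0.1]
grip_width: 0.0855
t: 17.6
tool_pos: [0.6752, -0.0024, 0.2005]
eef_rot: [-0.001, -0.692, 0.721, 0.0]
force: [0.2, -0.6, 0.2]
grip_width: 0.0854
-0.1 1316 [ 0.6517 -0.11    0.0468] [ 0.6956 -0.09    0.0548] [ 0.6737 -0.1     0.0508]
-0.06 1150 [ 0.6536 -0.07    0.0471] [ 0.6969 -0.05    0.0547] [ 0.6753 -0.06    0.0509]
-0.03 1066 [ 0.6541 -0.04    0.0464] [ 0.6984 -0.02    0.0555] [ 0.6763 -0.03    0.051 ]
0.03 879 [0.6565 0.02   0.0472] [0.7009 0.04   0.0556] [0.6787 0.03   0.0514]
0.06 812 [0.6583 0.05   0.0469] [0.7019 0.07   0.0544] [0.6801 0.06   0.0507]
0.1 720 [0.6605 0.09   0.0474] [0.7034 0.11   0.0541] [0.6819 0.1    0.0508]
[ 0.6749019  -0.00389645  0.20104587]
```

View pics/top2.png

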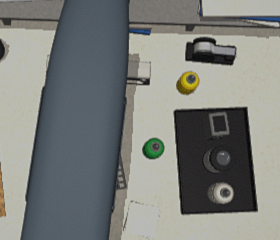

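View pics/w2.png

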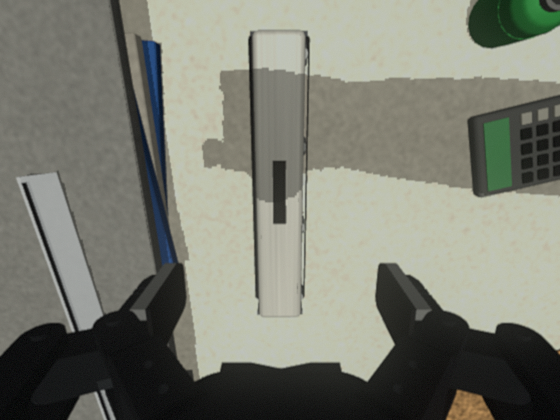

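The three things stand upright in the tray (crop (218,125), (216,160), (222,192)). The punch lies centred between the open jaws (lever at (280,190), mid slot in view). Now I grasp it.

```bash

python3 -m creep '[[0.001,0,-0.05,0,0],[0,0,-0.05,0,0],[0,0,-0.04,0,0],[0,0,-0.025,0,0],[0,0,-0.014,0,0],[0,0,0,0,0],[0,0,0,0,0]]'
python3 -m creep '[[0,0,0,0,1],[0,0,0,0,1],[0,0,0,0,1],[0,0,0,0,1],[0,0,0,0,1],[0,0,0,0,1]]' 90
python3 -m creep '[[0,0,0.005,0,1],[0,0,0.015,0,1],[0,0,0.02,0,1],[0,0,0,0,1]]' 90
```

```text
t: 18.4
tool_pos: [0.6771, -0.0039, 0.024]
eef_rot: [0.001, -0.692, 0.722, -0.001]
force: [0.6, 0.6, 0.2]
grip_width: 0.0856
t: 19.0
tool_pos: [0.6774, -0.0031, 0.0245]
eef_rot: [0.001, -0.692, 0.722, -0.001]
force: [-0.8, -0.1, 5.6]
grip_width: 0.0422
t: 19.4
tool_pos: [0.678, -0.0032, 0.0652]
eef_rot: [0.001, -0.692, 0.722, -0.002]
force: [0.7, -0.5, -4.9]
grip_width: 0.0428
```

```bash

python3 -m creep '[[0,0,0.03,0,1],[0,0,0.04,0,1],[0,0,0.03,0,1],[-0.02,0,0,0,1],[-0.04,0,0,0,1],[-0.04,0,0,0,1],[-0.04,0,0,0,1],[-0.01,0.01,0,-0.04,1]]'
python3 -m creep '[[-0.009,0.03,0,-0.132,1],[-0.009,0.03,0,-0.132,1],[-0.009,0.03,0,-0.132,1],[-0.009,0.03,0,-0.132,1],[-0.009,0.03,0,-0.132,1],[-0.009,0.03,0,-0.132,1],[-0.009,0.03,0,-0.132,1],[-0.009,0.03,0,-0.132,1]]'
python3 -m creep '[[-0.009,0.03,0,-0.132,1],[-0.009,0.03,0,-0.132,1],[-0.001,0,0,-0.001,1],[0,0,0,0,1],[0,0,0,0,1]]'
python3 - <<'E'
from h import *
im,W=cloud('wrist'); save(im,'w3.png'); np.savez('w3.npz',im=im,W=W)
im,W=cloud('top'); save(im,'top3.png'); np.savez('top3.npz',im=im,W=W)
E
```

```text
t: 20.2
tool_pos: [0.5195, 0.0067, 0.1592]
eef_rot: [-0.004, -0.677, 0.736, 0.003]
force: [1.0, 0.4, -7.3]
grip_width: 0.0422
t: 21.0
tool_pos: [0.453, 0.2479, 0.1612]
eef_rot: [-0.001, -0.212, 0.977, -0.0]
force: [1.1, 0.2, -5.5]
grip_width: 0.0423
t: 21.5
tool_pos: [0.435, 0.3062, 0.1616]
eef_rot: [-0.001, -0.084, 0.996, -0.001]
force: [0.1, 0.2, -6.0]
grip_width: 0.0426
```

View pics/w3.png

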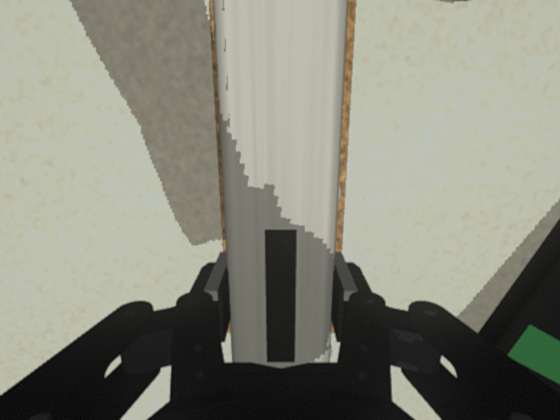

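The punch hangs level between the jaws over the mat, with thin cork edges visible at both sides ((220,200) and (345,180)). I check its yaw, tilt and lengthwise centring against the mat.

```bash
python3 - <<'E'
from h import *
for n in ('w3','top3'):
    D=np.load(n+'.npz');W=D['W'];im=D['im']
    Q=W.reshape(-1,3);c=np.array([.4353,.306]);a=np.deg2rad(9.6);R=np.array([[np.cos(a),np.sin(a)],[-np.sin(a),np.cos(a)]])
    L=np.c_[(Q[:,:2]-c)@R.T,Q[:,2]]
    P=L[(abs(L[:,1])<.04)&(abs(L[:,0])<.2)&(L[:,2]>.18)&(L[:,2]<.205)]
    for x in np.arange(-.15,.16,.02):
        p=P[abs(P[:,0]-x)<.01]
        if len(p)>15: print(n,'%.2f'%x,len(p),'y %.4f %.4f z %.4f'%(p[:,1].min(),p[:,1].max(),np.median(p[:,2])))
    if len(P): print('ends',P[:,0].min(),P[:,0].max())
    hsv=cv2.cvtColor(im,cv2.COLOR_RGB2HSV).reshape(-1,3); m=(hsv[:,1]>100)&(hsv[:,0]<20)&(hsv[:,2]>60)&(abs(L[:,2]-.004)<.012)&(abs(L[:,0])<.2)&(abs(L[:,1])<.08)
    M=L[m]
    for x in np.arange(-.14,.15,.04):
        p=M[abs(M[:,0]-x)<.015]
        if len(p)>15: print(n,'mat %.2f'%x,len(p),'y %.4f %.4f'%(np.percentile(p[:,1],1),np.percentile(p[:,1],99)))
    if len(M): print(len(M),np.percentile(M[:,0],[.2,99.8]))
E
```

```text
w3 -0.11 2624 y -0.0232 0.0211 z 0.1894
w3 -0.09 8751 y -0.0233 0.0210 z 0.1894
w3 -0.07 7461 y -0.0232 0.0210 z 0.1894
w3 -0.05 6396 y -0.0232 0.0210 z 0.1894
w3 -0.03 5598 y -0.0232 0.0209 z 0.1895
w3 -0.01 7024 y -0.0383 0.0374 z 0.1899
w3 0.01 4834 y -0.0242 0.0220 z 0.1898
w3 0.03 2445 y -0.0231 0.0210 z 0.1895
ends -0.10668293993845603 0.03676469747748057
w3 mat -0.14 377 y -0.0592 0.0591
w3 mat -0.10 316 y -0.0591 0.0590
w3 mat -0.06 276 y -0.0588 0.0589
w3 mat -0.02 229 y -0.0587 0.0589
w3 mat 0.02 199 y -0.0585 0.0589
w3 mat 0.06 129 y -0.0588 0.0589
1993 [-0.15746808  0.15833818]
top3 -0.13 167 y -0.0239 0.0190 z 0.1879
top3 -0.11 194 y -0.0238 0.0206 z 0.1883
top3 -0.09 192 y -0.0236 0.0204 z 0.1882
top3 -0.07 192 y -0.0237 0.0203 z 0.1884
top3 -0.05 192 y -0.0236 0.0205 z 0.1881
top3 -0.03 182 y -0.0235 0.0204 z 0.1883
top3 -0.01 53 y -0.0356 0.0080 z 0.1886
top3 0.03 63 y -0.0242 -0.0033 z 0.1876
top3 0.05 134 y -0.0228 0.0193 z 0.1885
top3 0.07 175 y -0.0237 0.0203 z 0.1880
top3 0.09 174 y -0.0237 0.0208 z 0.1878
top3 0.11 174 y -0.0231 0.0216 z 0.1877
top3 0.13 112 y -0.0250 0.0203 z 0.1878
ends -0.1373631346723746 0.13430599280976796
top3 mat -0.14 410 y -0.0586 0.0569
top3 mat -0.10 282 y -0.0582 0.0011
top3 mat -0.06 279 y -0.0584 0.0009
top3 mat -0.02 276 y -0.0584 0.0018
top3 mat 0.02 240 y -0.0580 0.0002
top3 mat 0.06 243 y -0.0579 0.0018
top3 mat 0.10 262 y -0.0579 0.0021
top3 mat 0.14 257 y -0.0580 0.0021
2955 [-0.15793785  0.15755724]
```

Level and aligned to within about 0.2°; offset is only about 1.5 mm. I correct that and lower.

```bash

python3 -m creep '[[0.0015,0.001,-0.03,0,1],[0,0,-0.04,0,1],[0,0,-0.035,0,1],[0,0,-0.015,0,1],[0,0,-0.006,0,1],[0,0,-0.003,0,1],[0,0,-0.001,0,1],[0,0,0,0,1]]'
python3 -m creep '[[0,0,-0.001,0,1],[0,0,-0.001,0,1],[0,0,0,0,1]]'
python3 -m creep '[[0,0,-0.001,0,1],[0,0,0,0,1]]'
```

```text
t: 22.4
tool_pos: [0.4383, 0.3088, 0.0345]
eef_rot: [0.002, -0.084, 0.996, 0.001]
force: [0.5, 0.3, -5.8]
grip_width: 0.0426
t: 22.7
tool_pos: [0.4368, 0.3081, 0.0306]
eef_rot: [0.0, -0.084, 0.996, 0.0]
force: [0.4, -0.4, -6.4]
grip_width: 0.0423
t: 22.9
tool_pos: [0.4365, 0.3079, 0.0291]
eef_rot: [-0.0, -0.084, 0.996, -0.0]
force: [0.2, -0.6, -5.4]
grip_width: 0.0424
```

```bash

python3 -m creep '[[0,0,-0.001,0,1],[0,0,0,0,1]]'
python3 -m creep '[[0,0,-0.001,0,1],[0,0,0,0,1]]'
```

```text
t: 23.1
tool_pos: [0.4368, 0.308, 0.0286]
eef_rot: [0.0, -0.084, 0.996, 0.0]
force: [-0.4, -0.3, -4.1]
grip_width: 0.0424
t: 23.3
tool_pos: [0.4367, 0.308, 0.0285]
eef_rot: [0.0, -0.084, 0.996, 0.0]
force: [-3.7, -1.4, 3.4]
grip_width: 0.0426
```

```bash

python3 -m creep '[[0,0,0,0,0],[0,0,0,0,0],[0,0,0,0,0],[0,0,0.02,0,0],[0,0,0.05,0,0],[0,0,0.05,0,0],[0,0,0.05,0,0],[0.0071,-0.0471,0,-0.029,0]]'
python3 -m creep '[[0.0071,-0.0471,0,0,0],[0.0071,-0.0471,0,0,0],[0.0071,-0.0471,0,0,0],[0.0071,-0.0471,0,0,0],[0.0071,-0.0471,0,0,0],[0.0071,-0.0471,0,0,0],[0.0071,-0.0471,0,0,0],[0.0071,-0.0471,0,0,0]]'
python3 -m creep '[[0.0071,-0.0471,0,0,0],[0.0071,-0.0471,0,0,0],[0.0071,-0.0471,0,0,0],[0.0071,-0.0477,0,0,0],[0,0,0,0,0],[0,0,0,0,0]]'
python3 - <<'E'
from h import *
im,W=cloud('top'); save(im,'top4.png'); np.savez('top4.npz',im=im,W=W)
im,W=cloud('wrist'); save(im,'w4.png')
print(r.read_state()['tool_pos'])
Q=W.reshape(-1,3)
for n,z0,z1,x0,x1 in (('sharp',.078,.092,.48,.58),('jar',.081,.096,.40,.49),('glue',.09,.11,.31,.41)):
    P=Q[(Q[:,2]>z0)&(Q[:,2]<z1)&(Q[:,0]>x0)&(Q[:,0]<x1)&(Q[:,1]>-.4)&(Q[:,1]<-.22)]
    if len(P)>10: print(n,len(P),cv2.minAreaRect((P[:,:2]*1000).astype(np.float32)),np.median(P[:,2]))
E
```

```text
t: 24.1
tool_pos: [0.4486, 0.2663, 0.2075]
eef_rot: [0.009, -0.073, 0.997, 0.004]
force: [2.7, -1.1, -0.5]
grip_width: 0.0852
t: 24.9
tool_pos: [0.5011, -0.1182, 0.1978]
eef_rot: [0.001, -0.069, 0.998, -0.0]
force: [0.8, 0.4, 0.3]
grip_width: 0.0853
t: 25.5
tool_pos: [0.5288, -0.3062, 0.1965]
eef_rot: [-0.0, -0.068, 0.998, 0.001]
force: [-0.6, 0.1, -0.2]
grip_width: 0.0855
[ 0.52907181 -0.30427346  0.19755471]
sharp 3647 ((530.1788330078125, -306.76544189453125), (56.5622673034668, 46.07700729370117), 7.377898693084717) 0.08456797942286881
jar 5737 ((445.6244812011719, -312.7460632324219), (61.030189514160156, 61.0929069519043), 33.49397277832031) 0.08862317793274166
```

View pics/top4.png

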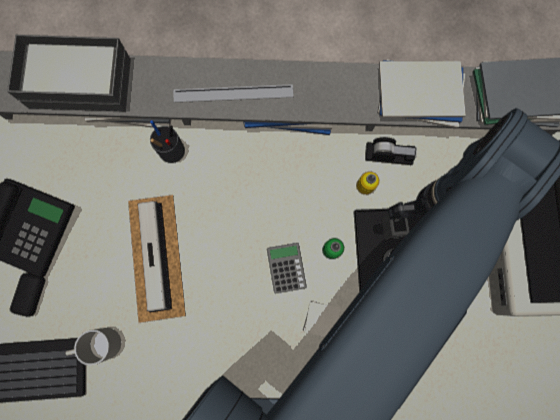

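The punch lies central and lengthwise on the mat ((155,256)), and the tray items are where I set them. I fetch the sharpener back.

```bash

python3 -m creep '[[0,0,-0.05,0,0],[0,0,-0.05,0,0],[0,0,-0.035,0,0],[0,0,-0.015,0,0],[0,0,-0.006,0,0],[0,0,0,0,0]]'
python3 -m creep '[[0,0,0,0,1],[0,0,0,0,1],[0,0,0,0,1],[0,0,0,0,1],[0,0,0,0,1],[0,0,0.02,0,1],[0,0,0.05,0,1],[0,0,0.05,0,1]]' 50
python3 -m creep '[[0.0087,0.0447,0.005,0,1],[0.0087,0.0447,0,0,1],[0.0087,0.0447,0,0,1],[0.0087,0.0447,0,0,1],[0.0087,0.0447,0,0,1],[0.0087,0.0447,0,0,1],[0.0087,0.0447,0,0,1],[0.0087,0.0447,0,0,1]]'
python3 -m creep '[[0.0089,0.0446,0,0,1],[0,0,-0.04,0,1],[0,0,-0.05,0,1],[0,0,-0.025,0,1],[0,0,-0.007,0,1],[0,0,-0.003,0,1],[0,0,-0.002,0,1],[0,0,0,0,1]]'
```

```text
t: 26.2
tool_pos: [0.5297, -0.3046, 0.0424]
eef_rot: [0.001, -0.07, 0.998, -0.0]
force: [-0.3, 0.0, 1.1]
grip_width: 0.0853
t: 27.0
tool_pos: [0.5269, -0.3037, 0.1589]
eef_rot: [-0.003, -0.069, 0.998, 0.002]
force: [0.7, -1.4, -3.3]
grip_width: 0.0453
t: 27.8
tool_pos: [0.5979, 0.0543, 0.1648]
eef_rot: [-0.001, -0.069, 0.998, -0.0]
force: [0.3, -0.2, -3.4]
grip_width: 0.0458
t: 28.6
tool_pos: [0.6086, 0.097, 0.0405]
eef_rot: [0.001, -0.069, 0.998, -0.0]
force: [-0.7, 0.4, -3.9]
grip_width: 0.0451
```

Commanded z is 0.039. I creep down to contact.

```bash

python3 -m creep '[[0,0,-0.001,0,1],[0,0,-0.001,0,1],[0,0,0,0,1]]'
python3 -m creep '[[0,0,-0.001,0,1],[0,0,0,0,1]]'
```

```text
t: 28.9
tool_pos: [0.6089, 0.0972, 0.0396]
eef_rot: [0.002, -0.069, 0.998, -0.0]
force: [-1.4, -0.6, 4.3]
grip_width: 0.0456
t: 29.1
tool_pos: [0.609, 0.0972, 0.0396]
eef_rot: [0.002, -0.07, 0.998, -0.0]
force: [-2.7, -1.1, 9.4]
grip_width: 0.0457
```

```bash

python3 -m creep '[[0,0,0,0,0],[0,0,0,0,0],[0,0,0,0,0],[0,0,0.02,0,0],[0,0,0.05,0,0],[0,0,0.05,0,0],[0,0,0.04,0,0],[-0.0182,-0.0454,0,-0.088,0]]'
python3 -m creep '[[-0.0182,-0.0454,0,0,0],[-0.0182,-0.0454,0,0,0],[-0.0182,-0.0454,0,0,0],[-0.0182,-0.0454,0,0,0],[-0.0182,-0.0454,0,0,0],[-0.0182,-0.0454,0,0,0],[-0.0182,-0.0454,0,0,0],[-0.0182,-0.0454,0,0,0]]'
python3 -m creep '[[0,0,0,0,0],[0,0,0,0,0],[0,0,-0.05,0,0],[0,0,-0.05,0,0],[0,0,-0.035,0,0],[0,0,-0.013,0,0],[0,0,-0.005,0,0],[0,0,0,0,0]]'
python3 -m creep '[[0,0,0,0,1],[0,0,0,0,1],[0,0,0,0,1],[0,0,0,0,1],[0,0,0,0,1],[0,0,0.02,0,1],[0,0,0.05,0,1],[0,0,0.05,0,1]]' 45
python3 -m creep '[[0.02,0.0392,0.005,0,1],[0.02,0.0392,0,0,1],[0.02,0.0392,0,0,1],[0.02,0.0392,0,0,1],[0.02,0.0392,0,0,1],[0.02,0.0392,0,0,1],[0.02,0.0392,0,0,1],[0.02,0.0392,0,0,1]]'
python3 -m creep '[[0,0,0,0,1],[0,0,-0.04,0,1],[0,0,-0.05,0,1],[0,0,-0.025,0,1],[0,0,-0.005,0,1],[0,0,-0.003,0,1],[0,0,0,0,1],[0,0,0,0,1]]'
```

```text
t: 29.9
tool_pos: [0.5952, 0.0554, 0.2047]
eef_rot: [0.008, -0.028, 1.0, 0.001]
force: [2.0, -0.3, -0.0]
grip_width: 0.0852
t: 30.7
tool_pos: [0.4427, -0.313, 0.1961]
eef_rot: [0.0, -0.026, 1.0, 0.0]
force: [1.1, 0.1, -0.0]
grip_width: 0.0851
t: 31.5
tool_pos: [0.4447, -0.3111, 0.0443]
eef_rot: [0.001, -0.026, 1.0, -0.0]
force: [-0.1, -0.2, 0.5]
grip_width: 0.0851
t: 32.3
tool_pos: [0.4423, -0.3103, 0.1628]
eef_rot: [-0.002, -0.025, 1.0, 0.002]
force: [0.8, -1.4, -0.5]
grip_width: 0.0613
t: 33.1
tool_pos: [0.6041, 0.0038, 0.1682]
eef_rot: [-0.0, -0.025, 1.0, -0.0]
force: [-0.3, -0.9, -1.6]
grip_width: 0.0613
t: 33.9
tool_pos: [0.6056, 0.0018, 0.048]
eef_rot: [0.002, -0.025, 1.0, -0.0]
force: [0.3, -0.6, -1.8]
grip_width: 0.0612
```

```bash

python3 -m creep '[[0,0,-0.002,0,1],[0,0,-0.001,0,1],[0,0,-0.001,0,1],[0,0,0,0,1]]'
python3 -m creep '[[0,0,-0.001,0,1],[0,0,-0.001,0,1],[0,0,0,0,1]]'
```

```text
t: 34.3
tool_pos: [0.6042, 0.0022, 0.0424]
eef_rot: [0.001, -0.026, 1.0, -0.0]
force: [-0.6, 0.4, 2.4]
grip_width: 0.061
t: 34.6
tool_pos: [0.6043, 0.0022, 0.0424]
eef_rot: [0.001, -0.026, 1.0, -0.0]
force: [-4.5, -0.1, 10.4]
grip_width: 0.0612
```

```bash

python3 -m creep '[[0,0,0,0,0],[0,0,0,0,0],[0,0,0,0,0],[0,0,0.02,0,0],[0,0,0.05,0,0],[0,0,0.05,0,0],[0,0,0.037,0,0],[-0.0271,-0.0355,0,0,0]]'
python3 -m creep '[[-0.0271,-0.0355,0,0,0],[-0.0271,-0.0355,0,0,0],[-0.0271,-0.0355,0,0,0],[-0.0271,-0.0355,0,0,0],[-0.0271,-0.0355,0,0,0],[-0.0271,-0.0355,0,0,0],[-0.0271,-0.0355,0,0,0],[-0.0271,-0.0355,0,0,0]]'
python3 -m creep '[[0,0,0,0,0],[0,0,0,0,0],[0,0,-0.05,0,0],[0,0,-0.05,0,0],[0,0,-0.04,0,0],[0,0,-0.017,0,0],[0,0,-0.005,0,0],[0,0,0,0,0]]'
python3 -m creep '[[0,0,0,0,1],[0,0,0,0,1],[0,0,0,0,1],[0,0,0,0,1],[0,0,0,0,1],[0,0,0.025,0,1],[0,0,0.05,0,1],[0,0,0.05,0,1]]' 40
python3 -m creep '[[0.0344,0.0314,0,0,1],[0.0344,0.0314,0,0,1],[0.0344,0.0314,0,0,1],[0.0344,0.0314,0,0,1],[0.0344,0.0314,0,0,1],[0.0344,0.0314,0,0,1],[0.0344,0.0314,0,0,1],[0,0,0,0,1]]'
python3 -m creep '[[0,0,0,0,1],[0,0,-0.04,0,1],[0,0,-0.05,0,1],[0,0,-0.025,0,1],[0,0,-0.008,0,1],[0,0,-0.002,0,1],[0,0,0,0,1],[0,0,0,0,1]]'
```

```text
t: 35.4
tool_pos: [0.5828, -0.0315, 0.2038]
eef_rot: [0.008, -0.028, 1.0, -0.001]
force: [1.4, -1.6, 0.2]
grip_width: 0.0852
t: 36.2
tool_pos: [0.3585, -0.3184, 0.196]
eef_rot: [0.0, -0.026, 1.0, 0.0]
force: [0.9, -0.5, -0.5]
grip_width: 0.0855
t: 37.0
tool_pos: [0.3602, -0.3159, 0.0338]
eef_rot: [-0.0, -0.027, 1.0, 0.001]
force: [-0.4, 0.2, 1.0]
grip_width: 0.0852
t: 37.8
tool_pos: [0.3587, -0.3162, 0.1592]
eef_rot: [-0.001, -0.025, 1.0, 0.001]
force: [0.4, -0.6, -1.1]
grip_width: 0.0481
t: 38.6
tool_pos: [0.6035, -0.0931, 0.1574]
eef_rot: [-0.0, -0.029, 1.0, 0.001]
force: [0.0, -0.2, -1.5]
grip_width: 0.0483
t: 39.4
tool_pos: [0.6019, -0.0984, 0.0364]
eef_rot: [0.002, -0.025, 1.0, -0.001]
force: [0.0, 0.3, -0.9]
grip_width: 0.0482
```

```bash

python3 -m creep '[[0,0,-0.001,0,1],[0,0,-0.001,0,1],[0,0,-0.001,0,1],[0,0,0,0,1]]'
python3 -m creep '[[0,0,-0.001,0,1],[0,0,0,0,1]]'
```

```text
t: 39.8
tool_pos: [0.6012, -0.0976, 0.0326]
eef_rot: [0.001, -0.026, 1.0, -0.0]
force: [-1.4, -0.1, 5.1]
grip_width: 0.0481
t: 40.0
tool_pos: [0.6013, -0.0976, 0.0326]
eef_rot: [0.001, -0.026, 1.0, -0.0]
force: [-2.7, 0.5, 7.8]
grip_width: 0.048
```

Contact. I release, rise, back away towards the robot's right and compare with the start.

```bash

python3 -m creep '[[0,0,0,0,0],[0,0,0,0,0],[0,0,0,0,0],[0,0,0.02,0,0],[0,0,0.05,0,0],[0,0,0.05,0,0],[0,0,0.05,0,0],[0,0,0,0,0]]'
python3 -m creep '[[-0.03,-0.04,0,0,0],[-0.03,-0.04,0,0,0],[-0.03,-0.04,0,0,0],[-0.03,-0.04,0,0,0],[-0.03,-0.04,0,0,0],[-0.03,-0.04,0,0,0],[-0.03,-0.04,0,0,0],[0,0,0,0,0]]'
python3 -m creep '[[-0.03,-0.04,0,0,0],[-0.03,-0.04,0,0,0],[0,0,0,0,0],[0,0,0,0,0]]'
python3 - <<'E'
from h import *
im,W=cloud('top'); save(im,'top5.png'); T=np.load('top0.npz')
im2,_=cloud('side'); save(im2,'side5.png')
from scipy.spatial.transform import Rotation
for nm,V in (('before',T['W']),('after',W)):
    Q=V.reshape(-1,3);Q=Q[np.isfinite(Q[:,0])]
    for n,x0,x1,y0,y1,z0,z1 in (('sharp',.56,.65,.06,.13,.074,.09),('jar',.56,.65,-.04,.04,.077,.095),('glue',.56,.64,-.14,-.06,.086,.105),('glueb',.56,.64,-.14,-.06,.045,.062),('pen',.67,.8,.22,.35,.07,.17),('tape',.70,.77,-.38,-.24,.03,.08),('calc',.34,.49,-.09,.03,.012,.03),('green',.43,.5,-.18,-.12,.05,.11),('yellow',.61,.67,-.27,-.21,.05,.11)):
        P=Q[(Q[:,0]>x0)&(Q[:,0]<x1)&(Q[:,1]>y0)&(Q[:,1]<y1)&(Q[:,2]>z0)&(Q[:,2]<z1)]
        rc=cv2.minAreaRect((P[:,:2]*1000).astype(np.float32)); print(nm,n,len(P),np.round(rc[0],1),np.round(rc[1],1),round(rc[2],1),P[:,2].mean().round(4))
Q=W.reshape(-1,3);c=np.array([.4354,.3064]);a=np.deg2rad(9.62);R=np.array([[np.cos(a),np.sin(a)],[-np.sin(a),np.cos(a)]])
L=np.c_[(Q[:,:2]-c)@R.T,Q[:,2]];P=L[(abs(L[:,0])<.2)&(abs(L[:,1])<.06)&(L[:,2]>.048)]
print('punch on mat',cv2.minAreaRect((P[:,:2]*1000).astype(np.float32)),np.median(P[:,2]))
s=r.read_state();print(s['t'],s['tool_pos'])
E
```

```text
t: 40.8
tool_pos: [0.6049, -0.0986, 0.2101]
eef_rot: [0.008, -0.026, 1.0, -0.002]
force: [1.7, -0.2, 1.1]
grip_width: 0.0855
t: 41.6
tool_pos: [0.3867, -0.3821, 0.1994]
eef_rot: [-0.001, -0.021, 1.0, -0.001]
force: [0.5, 0.8, -0.1]
grip_width: 0.0852
t: 42.0
tool_pos: [0.3301, -0.4576, 0.1994]
eef_rot: [-0.0, -0.024, 1.0, 0.001]
force: [0.4, -0.2, -0.6]
grip_width: 0.0851
before sharp 401 [607.2  96.2] [58.2 45.9] 8.2 0.0791
before jar 465 [602.7   0.7] [61.3 57.7] 1.4 0.0836
before glue 16 [598.3 -98.8] [8.  9.7] 86.7 0.0919
before glueb 63 [597.1 -98.7] [46.7 47.3] 53.9 0.0567
before pen 1015 [743.7 284.3] [112.4 128.6] 0.1 0.0945
before tape 692 [ 733.2 -311.7] [117.   50.4] 86.3 0.0495
before calc 1439 [415.6 -32.7] [119.6  84.5] 11.7 0.0166
before green 316 [ 466.6 -149.5] [49.  47.5] 19.2 0.0699
before yellow 292 [ 641.9 -239. ] [47.9 47.9] 14.4 0.0697
after sharp 398 [606.4  95.9] [58.2 46.1] 7.3 0.0793
after jar 464 [6.003e+02 6.000e-01] [59.4 57.7] 1.6 0.0835
after glue 18 [598.3 -97.4] [6.5 9.9] 2.4 0.0916
after glueb 59 [599.  -97.8] [48.1 46.1] 1.3 0.0558
after pen 1017 [743.2 285.3] [128.  113.5] 89.8 0.0946
after tape 688 [ 732.5 -311.4] [117.4  50.2] 86.3 0.0496
after calc 1437 [415.8 -32.7] [119.7  84.8] 11.5 0.0165
after green 315 [ 466.9 -149.6] [47.3 49. ] 45.7 0.0696
after yellow 295 [ 641.4 -238.7] [47.7 47.8] 65.5 0.0696
punch on mat ((-0.078277587890625, -0.016719818115234375), (271.2442626953125, 46.55343246459961), 0.47757142782211304) 0.05503894022875122
42.1 [ 0.3313151  -0.45648329  0.19991603]
```

View pics/top5.png

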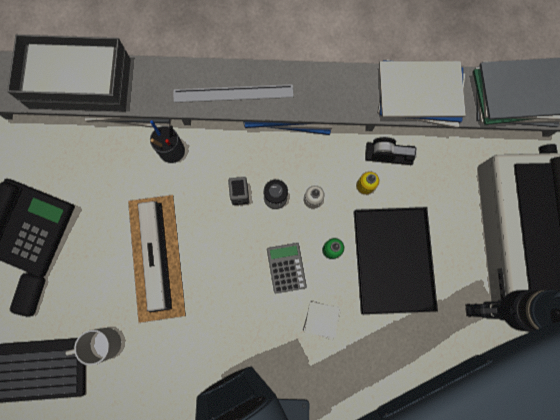

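View pics/side5.png

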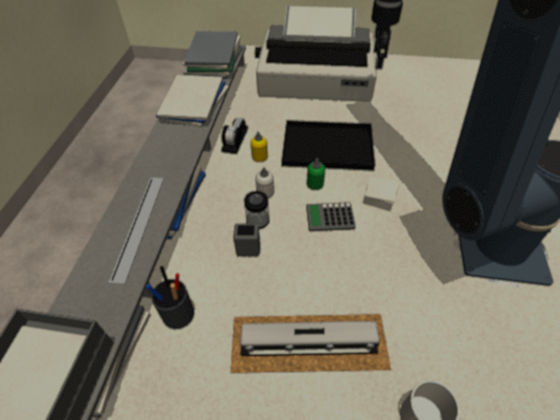

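Both pictures show the punch centred lengthwise on the mat (top (155,256)). Sharpener (238,190), jar (275,193) and glue (315,196) are upright at their start pixels, the tray is empty and the bystanders are unmoved. I hand in.

```bash
python3 -c "
from cell import r
print(r.sign_off())"
```

```text
the job is handed in; nothing more can be done
None
```

The job is done and handed in at about 42 s of the 138 s allowed. I stood the glue, the jar and the sharpener in the tray, set the punch on the middle of the cork mat, then put all three back.

Last checks, before and after in the top camera:
- **Punch:** within about 0.1 mm of the mat's middle as measured (calibration is good to about 2 mm) and about 0.5° off its long axis, lying flat.
- **Row:** all three stand upright. The sharpener and glue are within about 2 mm of where they started, and the jar about 2.4 mm. The sharpener's yaw is within 1°.
- **Bystanders:** the pen pot, tape dispenser, calculator and the green and yellow bottles moved by no more than about 1 mm, which is within measuring noise.

One thing did not go cleanly. Setting the jar down in the tray read 46 N vertically (about 50 N in all) at the wrist, because I lowered it too fast. The push went through the held jar, not the gripper's body, and stayed under the 120 N wrist limit. Later set-downs read about 10 N or less.

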